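# Make up two weldment kits at the welding bench

### The job

Make up two welding kits from the parts on the bench: the blue tray gets the red-primed channel and the galvanised pipe stub; the yellow tray gets the bare steel channel, the brass bushing and the black hex nut. Lay each channel open side up in the middle of its tray's long compartment, and stand each small part upright on the floor of a small compartment of its own (either one will do), well inside it. Leave the spray can, hammer and magnet where they are.

Things in the scene. Friction and masses are not known exactly. Their poses are not given: they have to be found in the camera images.
- tray_blue: Blue-painted steel kit tray, 164 x 164 mm, fixed, yaw within 0.35; walls 20 mm high, walls and ribs 4 mm thick, floor 4 mm thick. Origin: centre of its underside, z up. The +x half is one long compartment, 76 mm (x) by 156 mm (y), centre (40, 0) mm; the -x half is two small square compartments of 76 mm, centres (-40, 40) and (-40, -40) mm. Left or right by chance.
- tray_yellow: Yellow-painted steel kit tray, 164 x 164 mm, fixed, yaw within 0.35; walls 20 mm high, walls and ribs 4 mm thick, floor 4 mm thick. Origin: centre of its underside, z up. The +x half is one long compartment, 76 mm (x) by 156 mm (y), centre (40, 0) mm; the -x half is two small square compartments of 76 mm, centres (-40, 40) and (-40, -40) mm. Left or right by chance.
- channel_red: Red-primed (painted red) steel U-channel bracket, 100 mm long (its x axis), 44 mm wide (y), 40 mm high, walls 5 mm thick, lying on its web with the open side up, about 0.45 kg. Origin: centre of its underside, z up. Any yaw. Can be gripped from above across the outside of its two flanges (44 mm, along its y axis).
- channel_bare: Bare, unpainted grey steel U-channel bracket, 100 mm long (its x axis), 44 mm wide (y), 40 mm high, walls 5 mm thick, lying on its web with the open side up, about 0.45 kg. Origin: centre of its underside, z up. Any yaw. Can be gripped from above across the outside of its two flanges (44 mm, along its y axis).
- pipe_stub: Pale galvanised pipe stub standing upright, 42 mm outside diameter, bore 33 mm, 60 mm high, about 0.25 kg. Origin: centre of its underside, z up along its axis.
- bushing: Brass (yellow metal) bushing, a thick ring standing upright, 44 mm outside diameter, bore 24 mm, 40 mm high, about 0.35 kg. Origin: centre of its underside, z up along its axis.
- hex_nut: Black long hexagon nut standing upright, 46 mm across flats (53 mm across corners), hole about 26 mm, 40 mm high, about 0.28 kg. Origin: centre of its underside, z up along its axis; its x axis is normal to one pair of flats, the other pairs 60 degrees on.
- spray_can: Green spray can, 60 mm diameter, 180 mm high, upright. Origin: centre of its underside. A bystander, loose, to be left where it is.
- hammer: Hammer, 280 mm long, lying along its x axis with the handle to -x. A bystander, loose, to be left where it is.
- magnet: Orange welding-magnet triangle, about 80 x 75 mm, 22 mm high, flat on the bench. Origin: near its middle, on its underside. A bystander, loose, to be left where it is.
Mind the look-alikes: they are no part of the job. Several things have the shape of the hex_nut; the one meant has the colours described above.

How it is judged:
By the outcome, as a careful person would: the job done as asked, in the order asked, and still so for the second after the job is handed in, with the robot touching nothing.
It also fails if it takes over 125 s, if anything falls off the work surface, if the arm or the gripper's body presses on something with over 40 N, if the wrist force passes 120 N, or if a joint passes its speed limit or range.

### The arm

A 6-joint arm with a two-finger parallel gripper is mounted at the origin on the work surface. World frame = base frame: x ahead of the robot, y to its left, z up, the work surface at z = 0. Lengths are in m, angles in rad, forces in N, time in s.
With the tool pointing down it reaches from about 0.3 to 0.825 m from the base axis. Payload 5.4 kg.
Tool frame: the origin (TCP) lies at the very end of the fingers, on their centre line; the grasp point (between the pads) lies 19 mm behind it; z points along the fingers, y is the line along which they close (so a half turn about z gives the same grasp; the last joint's range is limited). The gripper opens to 92 mm and grips with 3 to 60 N. Pads are 20 mm wide; open, the fingers measure 128 mm over their backs; the gripper's body (75 mm by 189 mm) begins 69 mm behind the grasp point.
Start: joints at [1.061, 0.158, 1.597, -0, 1.386, -0.21], TCP at [0.17, 0.549, 0.184] pointing down, gripper open.
Joint ranges: [-2.91, 2.91], [-0.94, 2.29], [0.18, 2.7], [-1.29, 4.43], [0.17, 2.64], [-3, 3]. Speed limits (rad/s): [2.57, 2.57, 3.14, 3.14, 3.14, 3.14].

### API

Orientations are given as a rotation vector (axis times angle).
In Python, from workcell import bot gives the robot as it stands. Calls block until the motion is done:
- bot.goto(position, orientation): joint-space move of the TCP to a pose.
- bot.line_to(position, rot=None, max_speed=0.15): straight line of the TCP; rot=None keeps the orientation; max_speed is the mean speed in m/s.
- bot.set_joints(angles): joint-space move.
- bot.set_gripper(opening, newtons=None): opening from 0.0 (shut) to 1.0 (fully open); newtons is the grip in N (None keeps the last); returns when the fingers have stopped.
- bot.hold(seconds).
- bot.inverse_kinematics(position, orientation): joint angles nearest the present ones, or None.
- bot.read_camera(name): name is "scene" or "top"; returns a dict with "pixels" (420x560x3 uint8, blue, green, red), "fx", "fy", "cx", "cy" (pixels), "R" (3x3) and "t" (3): a world point X has camera coordinates R X + t. Camera axes: x right, y down, z forward; pixel columns grow to the right and rows downward; lengths in m; the calibration is good to about 2 mm. A picture is of the moment at which its call begins. There is no depth.
A pose or a line that the arm cannot do raises bot.MotionError and nothing moves.
- bot.job_done(): hands the job in; it is judged then, once.
Readings, each from a call of its own:
- bot.current_clock(): time.
- bot.current_joints(): joint angles.
- bot.current_joint_vel(): joint speeds.
- bot.current_effort(): joint torques, N m.
- bot.current_ee_pos(): TCP position.
- bot.current_tool_rot(): TCP orientation.
- bot.current_contact_force(): force on the tool from outside, world axes, zero at the start.
- bot.current_ft_torque(): the same for the moment, N m.
- bot.current_opening(): opening from 0.0 (shut) to 1.0 (fully open).
- bot.current_grip_force(): force on a finger pad.
Only numpy, scipy, OpenCV 4.12 (cv2) and the standard library are available. Lean on these libraries where they do the work, as an engineer would, in place of code of your own. Each camera call takes 0.05 s, during which the arm holds its last target. There are 200 camera calls.

## Working session

There is one attempt and no reset: what is moved stays moved. The work goes in short steps, each a Python script; the robot and the scene stay as the last script left them, time stands still between calls to the robot, and variables do not carry over. Pictures are saved under pics/ and viewed, at most 14 in all, crops included, and the job is handed in when it is done.

```bash
mkdir -p pics
python3 - <<'E'
from workcell import bot
import cv2,numpy as np
for n in("top","scene"):
    c=bot.read_camera(n); cv2.imwrite(f"pics/{n}0.png",c["pixels"])
    R=np.array(c["R"]);print(n,c["fx"],c["fy"],c["cx"],c["cy"],R.round(4).tolist(),c["t"],-R.T@np.array(c["t"]))
print(bot.current_tool_rot(),bot.current_clock())
E
```

```text
top 405.2628719694644 405.2628719694644 274.2812637839993 210.74618072432125 [[-0.026, -0.9994, 0.0231], [-0.9813, 0.0211, -0.1915], [0.1909, -0.0276, -0.9812]] [0.00282861 0.56110228 0.91622525] [0.3757988  0.016289   1.00639078]
scene 409.34805534811517 409.34805534811517 278.5056502351491 206.8723453107766 [[0.3077, 0.9515, 0.0027], [0.7266, -0.2331, -0.6463], [-0.6143, 0.2008, -0.7631]] [-0.18031662 -0.39653385  1.43652239] [ 1.22604282 -0.20936414  0.84043763]
[-4.69070582e-01 -3.10579633e+00  2.41801621e-03] 0.1
```

View pics/top0.png

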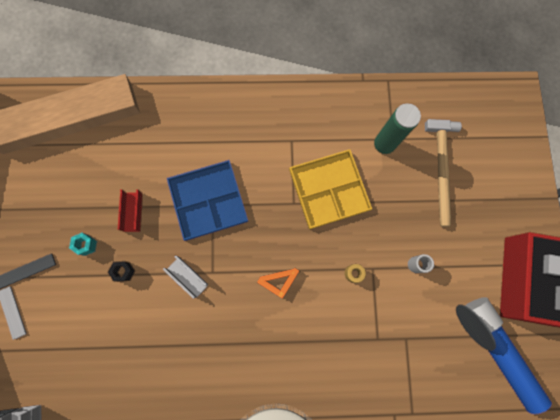

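View pics/scene0.png

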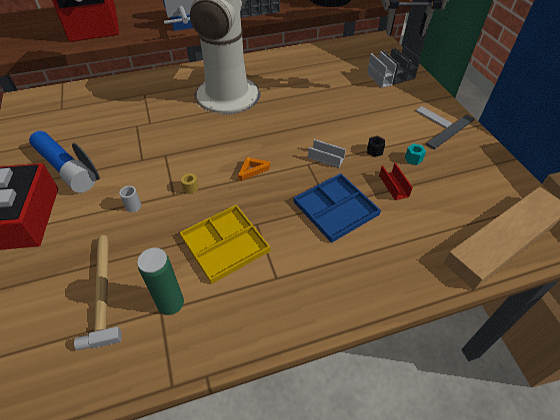

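The top view shows the blue tray near (207,200), the yellow near (331,190), red channel (130,211), bare channel (186,278), black nut (121,271), teal look-alike (83,244), bushing (356,273), pipe (421,264). I'll enlarge these.

Run:
```python
import cv2
i=cv2.imread("pics/top0.png")
for n,x in(("L",60),("R",260)):
    c=cv2.resize(i[150:300,x:x+200],None,fx=4,fy=4,interpolation=cv2.INTER_CUBIC)
    for k in range(0,200,20): cv2.putText(c,str(x+k),(k*4,10),0,.35,(255,255,255),1); cv2.line(c,(k*4,0),(k*4,4),(255,255,255),1)
    for k in range(0,150,10): cv2.putText(c,str(150+k),(0,k*4+4),0,.35,(255,255,255),1)
    cv2.imwrite(f"pics/c{n}.png",c)
```

```text
(no output)
```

View pics/cL.png

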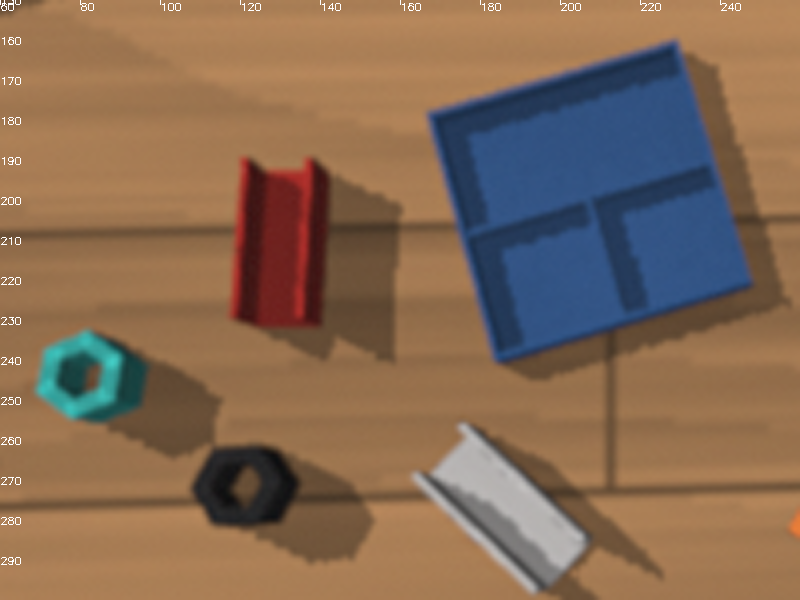

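View pics/cR.png

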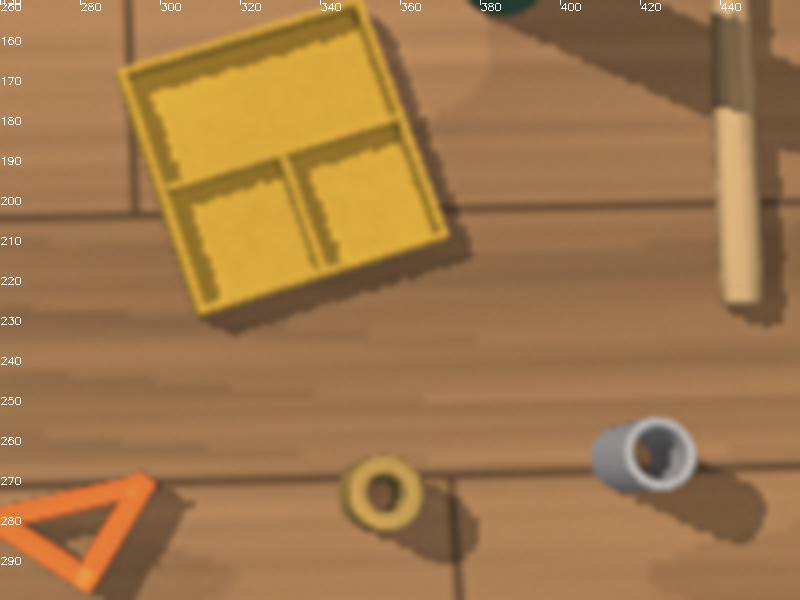

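The left crop shows the blue tray corners at crop (429,113),(678,41),(752,284),(498,361), plus the top corners of both channels and the black nut. The right crop shows three yellow tray corners, the bushing top centre at (384,492) and the pipe top centre at (661,454). I'll fit poses from these and check them with overlays in both cameras.

```bash
cat > h.py <<'E'
import numpy as np,cv2,json
from scipy.optimize import least_squares,minimize
CAM={"top":(405.26287,274.28126,210.74618),"scene":(409.34806,278.50565,206.87235)}
def proj(c,X):
    P=np.asarray(X)@np.array(c["R"]).T+np.array(c["t"])
    return np.c_[c["fx"]*P[:,0]/P[:,2]+c["cx"],c["fy"]*P[:,1]/P[:,2]+c["cy"]]
def pts(p,L):
    L=np.asarray(L,float);s,co=np.sin(p[2]),np.cos(p[2])
    return np.c_[p[0]+co*L[:,0]-s*L[:,1],p[1]+s*L[:,0]+co*L[:,1],L[:,2]]
def rect(a,b,z): return [(a,b,z),(a,-b,z),(-a,-b,z),(-a,b,z)]
def ring(r,z,n=24,o=0): t=np.arange(n)*2*np.pi/n+o; return np.c_[r*np.cos(t),r*np.sin(t),0*t+z]
TRAY=rect(.082,.082,.02)+rect(.082,.082,0)
CH=rect(.05,.022,.04)+rect(.05,.022,0)
RND=lambda r,h,n=24,o=0: np.r_[ring(r,h,n,o),ring(r,0,n,o)]
MODEL=dict(tray_blue=TRAY,tray_yellow=TRAY,channel_red=CH,channel_bare=CH,pipe_stub=RND(.021,.06),bushing=RND(.022,.04),
 hex_nut=RND(.046/3**.5,.04,6,np.pi/6))
def fit(c,L,uv,p0): 
    r=least_squares(lambda p:(proj(c,pts(p,L))-uv).ravel(),p0); return r.x,np.sqrt(np.mean(r.fun**2))
def overlay(img,c,poses,k=1,off=(0,0)):
    for n,p in poses.items():
        q=(proj(c,pts(p,MODEL[n]))-off)*k; m=len(q)//2
        for a in(q[:m],q[m:]): cv2.polylines(img,[np.round(a*16).astype(np.int32)],True,(255,0,255) if a is q else (0,255,0) if a[0,1]==q[0,1] else (255,0,255),1,cv2.LINE_AA,4)
    return img
E
cat > fit.py <<'E'
from workcell import bot
from h import *
c=bot.read_camera("top");s=bot.read_camera("scene")
f=lambda L,x0:np.array([(x0+(u+.5)/4-.5,150+(v+.5)/4-.5) for u,v in L])
P={}
def do(n,L,uv,p0):
    P[n],e=fit(c,L,uv,p0);print(n,P[n].round(4),"rms px",e.round(2))
# image up=+x, left=+y. rect order: ++,+-,--,-+  = UL,UR,LR,LL
do("tray_blue",TRAY[:4],f([(429,113),(678,41),(752,284),(498,361)],60),[.5,.2,.2])
do("tray_yellow",[TRAY[0],TRAY[2],TRAY[3]],f([(120,70),(448,237),(200,315)],260),[.5,-.1,.2])
do("channel_red",CH[:4],f([(241,158),(312,158),(303,318),(232,318)],60),[.5,.3,0])
do("channel_bare",CH[:4],f([(413,474),(462,423),(590,538),(540,592)],60),[.35,.2,.8])
do("pipe_stub",[(0,0,.06)],f([(661,454)],260),[.35,-.3,0])
do("bushing",[(0,0,.04)],f([(384,492)],260),[.35,-.2,0])
# nut: silhouette
g=cv2.resize(c["pixels"],None,fx=4,fy=4,interpolation=cv2.INTER_CUBIC)
x0,y0=4*100,4*255; m=(g[y0:y0+140,x0:x0+160].max(2)<62)
m=cv2.morphologyEx(m.astype(np.uint8),cv2.MORPH_OPEN,np.ones((5,5)));k,lab,st,_=cv2.connectedComponentsWithStats(m)
m=(lab==1+st[1:,4].argmax()).astype(np.uint8)
cs,_=cv2.findContours(m,cv2.RETR_EXTERNAL,cv2.CHAIN_APPROX_NONE); m=cv2.drawContours(m*0,cs,-1,1,-1)
def cost(p):
    q=(proj(c,pts(p,MODEL["hex_nut"]))+.5)*4-.5-[x0,y0]
    h=cv2.convexHull(q.astype(np.float32)); w=np.zeros_like(m)
    cv2.fillConvexPoly(w,np.round(h*16).astype(np.int32),1,shift=4); return 1-(w&m).sum()/max(1,(w|m).sum())
b=fit(c,[(0,0,.04)],f([(243,484)],60),[.35,.35,0])[0]
r=min((minimize(cost,[b[0],b[1],a],method="Nelder-Mead",options=dict(initial_simplex=[[b[0],b[1],a],[b[0]+.008,b[1],a],[b[0],b[1]+.008,a],[b[0],b[1],a+.2]])) for a in(-.3,0,.3)),key=lambda r:r.fun)
P["hex_nut"]=r.x;print("nut",r.x.round(4),r.fun)
json.dump({k:list(v) for k,v in P.items()},open("poses.json","w"))
a=cv2.resize(c["pixels"][150:310,100:450],None,fx=2,fy=2);overlay(a,c,P,2,(100,150))
b2=cv2.resize(s["pixels"][120:290,100:440],None,fx=2,fy=2);overlay(b2,s,P,2,(100,120))
a=cv2.resize(c["pixels"][150:300,105:440],(800,358));overlay(a,c,P,800/335,(105,150));cv2.imwrite("pics/ovT.png",a)
b2=cv2.resize(s["pixels"][120:290,100:440],(800,400));overlay(b2,s,P,800/340,(100,120));cv2.imwrite("pics/ovS.png",b2)
E
python3 fit.py
```

```text
tray_blue [0.6009 0.1549 0.2784] rms px 0.37
tray_yellow [ 0.6232 -0.1539  0.2772] rms px 0.17
channel_red [ 0.5759  0.3427 -0.0129] rms px 0.34
channel_bare [0.412  0.2028 0.8244] rms px 0.6
pipe_stub [ 0.4274 -0.3597  0.    ] rms px 0.0
bushing [ 0.4102 -0.1999  0.    ] rms px 0.0
nut [ 0.4284  0.3577 -0.0885] 0.12481099656357386
```

View pics/ovT.png

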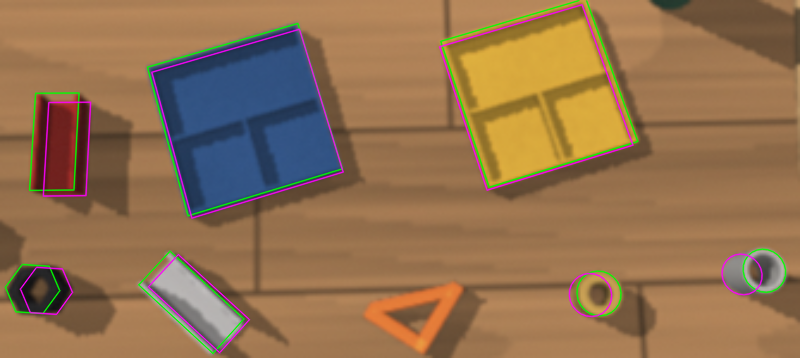

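View pics/ovS.png

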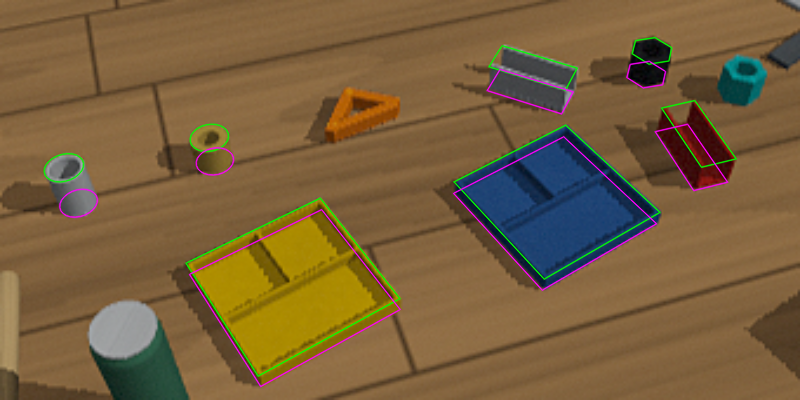

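The overlays match in both cameras to within about 2 mm. I'll place the red channel first.

```bash
cat > pp.py <<'E'
from workcell import bot
from h import *
from scipy.spatial.transform import Rotation as Ro
P=json.load(open("poses.json"))
rv=lambda a:(Ro.from_euler("z",a)*Ro.from_euler("x",np.pi)).as_rotvec()
W=dict(channel_red=.044,channel_bare=.044,pipe_stub=.042,bushing=.044,hex_nut=.046)
SAFE=.15
def best(xy,cands):
    """of the equivalent yaws, the one with least wrist turn from mid-range, feasible"""
    o=[]
    for a in cands:
        q=bot.inverse_kinematics([*xy,SAFE],rv(a))
        if q is not None and bot.inverse_kinematics([*xy,.02],rv(a)) is not None: o.append((abs(q[5]),a))
    return min(o)[1]
def pickplace(n,tray,slot,picks,places,h=.021):
    x,y,_=P[n]; a=best((x,y),picks)
    bot.set_gripper((W[n]+.030)/.092,45); bot.goto([x,y,SAFE],rv(a))
    bot.line_to([x,y,h],max_speed=.12); bot.set_gripper(0,45)
    print(n,"yaw",round(a,2),"opening mm",round(bot.current_opening()*92,1),"grip",np.round(bot.current_grip_force(),1))
    bot.line_to([x,y,SAFE],max_speed=.12)
    print("lifted: opening",round(bot.current_opening()*92,1),"F",np.round(bot.current_contact_force(),1))
    t=pts(P[tray],[(*slot,0)])[0]; b=best(t[:2],places(a))
    bot.goto([t[0],t[1],SAFE],rv(b)); bot.line_to([t[0],t[1],.045+h-.021],max_speed=.15); bot.line_to([t[0],t[1],h+.005],max_speed=.04)
    print("down F",np.round(bot.current_contact_force(),1))
    bot.set_gripper((W[n]+.016)/.092); bot.line_to([t[0],t[1],SAFE],max_speed=.15)
    print("placed at",t.round(3),"clock",round(bot.current_clock(),1))
def channel(n,tray):
    c=P[n][2]; T=P[tray][2]+np.pi/2
    pickplace(n,tray,(.04,0),[c,c+np.pi,c-np.pi],lambda a:[T,T+np.pi,T-np.pi])
def small(n,tray,slot,h=.021,picks=None):
    T=P[tray][2]; g=[T+np.pi/2*k for k in range(-2,3)]
    pickplace(n,tray,slot,picks if picks is not None else [0,np.pi/2,-np.pi/2,np.pi],lambda a:g,h)
E
python3 - <<'E'
from pp import *
channel("channel_red","tray_blue")
cv2.imwrite("pics/s1.png",cv2.resize(bot.read_camera("scene")["pixels"][100:300,250:480],None,fx=2.5,fy=2.5))
E
```

```text
channel_red yaw 3.13 opening mm 0.6 grip 0.0
lifted: opening 0.5 F [ 0.3 -0.5 -0.1]
down F [-0.1 -0.5 -0.4]
placed at [0.639 0.166 0.   ] clock 10.3
```

View pics/s1.png

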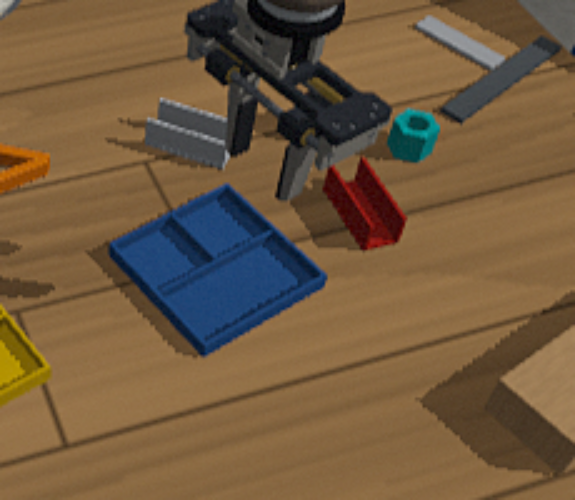

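The gripper closed on nothing and the red channel hasn't moved. I'll compare the reported TCP with where the fingers appear in the image.

Run:
```python
from pp import *
p=bot.current_ee_pos();print(p,bot.current_joints(),bot.current_opening())
for n in("scene","top"):
    c=bot.read_camera(n);uv=proj(c,[p])[0];print(n,uv, c["t"])
    i=c["pixels"];cv2.circle(i,tuple(np.int32(uv.round())),4,(255,0,255),1)
    cv2.imwrite(f"pics/d_{n}.png",i)
a=cv2.hconcat([cv2.imread("pics/d_scene.png")[60:300,150:480],cv2.imread("pics/d_top.png")[100:340,60:390]])
cv2.imwrite("pics/d.png",cv2.resize(a,(800,291)))
```

```text
[0.63829547 0.16579995 0.14826971] [ 7.13245126e-02  4.01801695e-01  1.37288143e+00 -2.63701058e-05
  1.36979921e+00 -2.07032204e-01] 0.6494714988272586
scene [352.44954982 178.35013392] [-0.18031662 -0.39653385  1.43652239]
top [193.94564811 169.61067197] [0.00282861 0.56110228 0.91622525]
```

View pics/d.png

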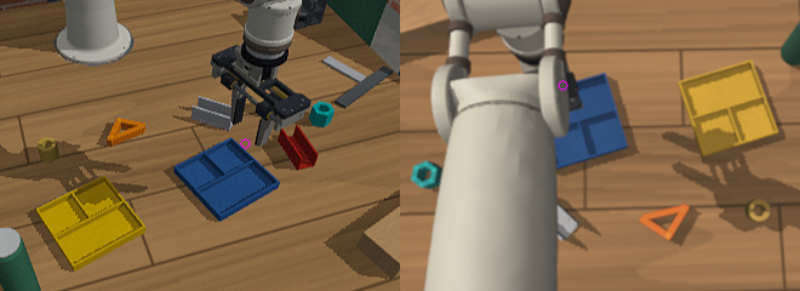

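The fingertips in the scene view are at about (356,170), but the reported TCP projects to (352,178), so the tool looks offset and probably too high. I'll measure this with shut fingers over clear bench at (0.52, 0), lowering gently until contact.

Run:
```python
from pp import *
x,y=.52,0.
a=best((x,y),[0,np.pi,-np.pi])
bot.set_gripper(0,20); bot.goto([x,y,SAFE],rv(a)); bot.line_to([x,y,.03]); 
f0=np.array(bot.current_contact_force());z=.03
c=bot.read_camera("scene");print("tip at .03 proj",proj(c,[bot.current_ee_pos()]),bot.current_ee_pos());i=c["pixels"]
uv=proj(c,[[x,y,.03]])[0]
cr=cv2.resize(i[90:210,200:360],None,fx=5,fy=5,interpolation=cv2.INTER_CUBIC)
cv2.drawMarker(cr,tuple(np.int32((uv-[200,90])*5+2)),(255,0,255),0,20,1)
cv2.imwrite("pics/tip.png",cr)
try:
  while z>-.05:
    z-=.002; bot.line_to([x,y,z],max_speed=.03); f=np.array(bot.current_contact_force())-f0
    if abs(f[2])>3: break
except bot.MotionError as e: print("ME",e)
print(z,bot.current_ee_pos(),f,bot.current_clock())
bot.line_to([x,y,.06])
```

```text
tip at .03 proj [[270.98813609 192.64553519]] [ 5.21171048e-01 -2.02088154e-04  3.12233976e-02]
-0.03200000000000003 [ 5.20185282e-01 -1.63368769e-05 -3.04466046e-02] [-5.17933204  0.82891045 15.19505885] 21.5083
```

View pics/tip.png

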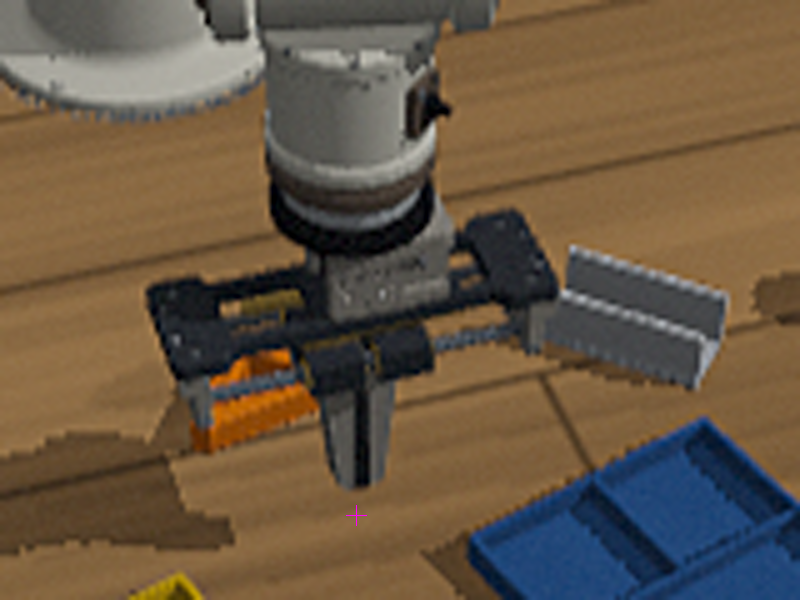

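Contact comes at a reported z of about -0.030 and there is no visible xy offset, so the real fingertip sits 30 mm above the reported TCP. The cross at crop (357,515) against the tip at (357,488) agrees. I'll correct z and retry.

```bash
sed -i 's/^SAFE=.15/SAFE=.12; DZ=-.030  # true tip = reported z + 30 mm (measured by touch)/; s/\[\*xy,.02\]/[*xy,.02+DZ]/; s/bot.line_to(\[x,y,h\],max_speed=.12);/bot.line_to([x,y,h+DZ],max_speed=.12); bot.hold(.2);/; s/.045+h-.021\],/.045+h-.021+DZ],/; s/h+.005\],max_speed=.04);*/h+.005+DZ],max_speed=.04); bot.hold(.2)/' pp.py
grep -n DZ pp.py
python3 - <<'E'
from pp import *
channel("channel_red","tray_blue")
E
```

```text
7:SAFE=.12; DZ=-.030  # true tip = reported z + 30 mm (measured by touch)
13:        if q is not None and bot.inverse_kinematics([*xy,.02+DZ],rv(a)) is not None: o.append((abs(q[5]),a))
18:    bot.line_to([x,y,h+DZ],max_speed=.12); bot.hold(.2); bot.set_gripper(0,45)
23:    bot.goto([t[0],t[1],SAFE],rv(b)); bot.line_to([t[0],t[1],.045+h-.021+DZ],max_speed=.15); bot.line_to([t[0],t[1],h+.005+DZ],max_speed=.04); bot.hold(.2)
channel_red yaw 3.13 opening mm 43.8 grip 45.0
lifted: opening 43.7 F [ 0.5 -0.6 -4.7]
down F [ 0.2 -1.1 -5. ]
placed at [0.639 0.166 0.   ] clock 32.8
```

Run:
```python
from pp import *
small("pipe_stub","tray_blue",(-.04,-.04),h=.030)
channel("channel_bare","tray_yellow")
c=bot.read_camera("scene")
cv2.imwrite("pics/s2.png",cv2.resize(c["pixels"][90:290,130:430],None,fx=2.6,fy=2.6))
```

```text
pipe_stub yaw 0 opening mm 41.3 grip 45.0
lifted: opening 41.7 F [-0.4  0.3 -2.7]
down F [ 0.2 -0.2 -2.2]
placed at [0.573 0.105 0.   ] clock 43.1
channel_bare yaw 0.82 opening mm 43.5 grip 45.0
lifted: opening 43.6 F [ 0.3  0.5 -3.6]
down F [-0.3  0.6 -3.2]
placed at [ 0.662 -0.143  0.   ] clock 52.5
```

View pics/s2.png

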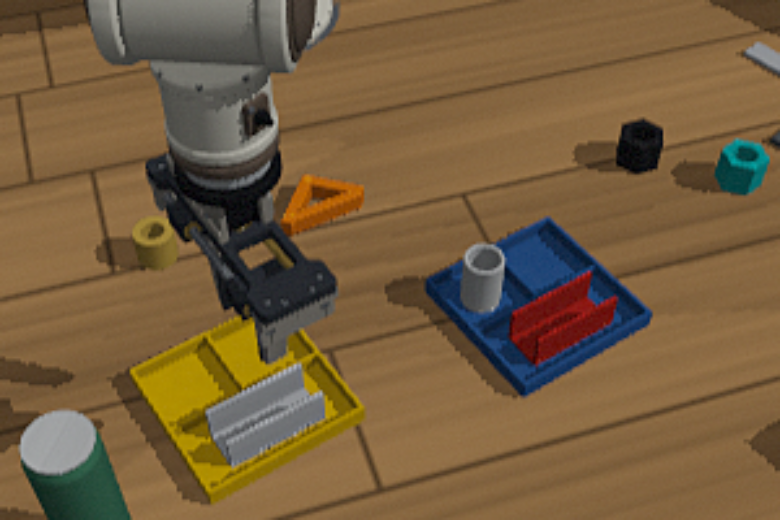

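Both channels sit open side up in the middle of their long compartments, and the pipe stands in the blue tray's small compartment. The bushing and nut are next.

Run:
```python
from pp import *
small("bushing","tray_yellow",(-.04,-.04))
y=P["hex_nut"][2]
small("hex_nut","tray_yellow",(-.04,.04),picks=[y+np.pi/2+k*np.pi/3 for k in range(-4,3)])
bot.goto([.35,.35,.25],rv(np.pi))
print(bot.current_clock())
for n,s in(("top",np.s_[140:290,110:390]),("scene",np.s_[110:300,130:430])):
    cv2.imwrite(f"pics/f_{n}.png",cv2.resize(bot.read_camera(n)["pixels"][s],None,fx=2.6,fy=2.6))
```

```text
bushing yaw 1.57 opening mm 43.1 grip 45.0
lifted: opening 43.0 F [-0.1  0.5 -4.3]
down F [-0.8  0.6 -4.9]
placed at [ 0.596 -0.203  0.   ] clock 61.6
hex_nut yaw 2.53 opening mm 47.9 grip 43.4
lifted: opening 47.3 F [-0.7 -1.5 -3. ]
down F [ 0.6  0.5 -3.9]
placed at [ 0.574 -0.126  0.   ] clock 72.2
74.1917
```

View pics/f_top.png

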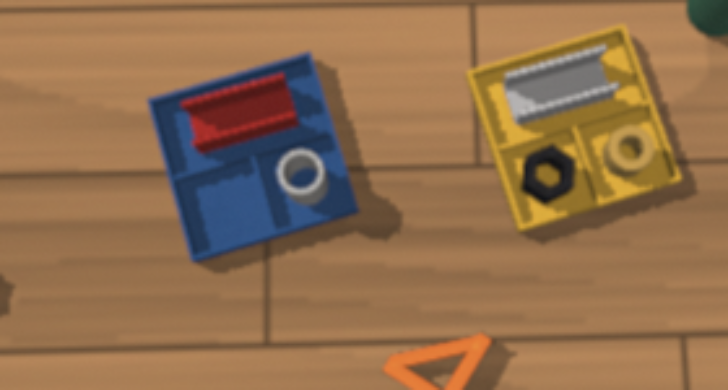

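View pics/f_scene.png

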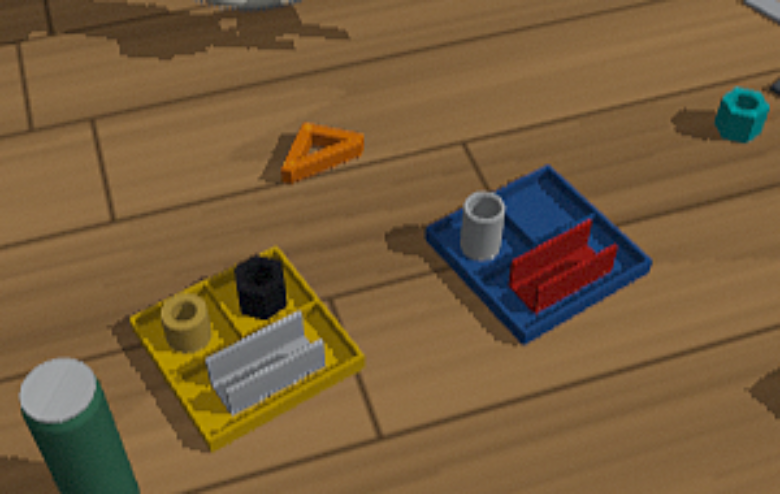

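Both views show all five parts upright and well inside the right compartments, with the can and magnet undisturbed. I'm handing in the job.

```bash
python3 -c "
from workcell import bot
print(bot.job_done())"
```

```text
the job is handed in; nothing more can be done
None
```

Both welding kits are made up as asked and handed in after about 74 s on the robot's clock; the first grasp closed on nothing because the reported tool height was 30 mm low, so I corrected for that and repeated it.

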